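# Level the bench scale on the packing counter

## Robot

A 6-joint arm with a two-finger parallel gripper is mounted at the origin on the work surface. World frame = base frame: x ahead of the robot, y to its left, z up, the work surface at z = 0. Lengths are in m, angles in rad, forces in N, time in s.
With the tool pointing down it reaches from about 0.225 to 0.875 m from the base axis. Payload 3.4 kg.
Tool frame: the origin (TCP) lies on the mounting face of the last link; the fingertips stand 173 mm ahead of it and the grasp point (between the pads) lies 155 mm ahead of it; x points along the fingers, y is the direction in which the jaws open and shut, and the axes are right-handed (so a half turn about x gives the same grasp; the last joint's range is limited). The gripper opens to 85 mm and grips with 20 to 120 N. Pads are 22 mm wide; open, the fingers measure 114 mm over their backs; the gripper's body (76 mm by 85 mm) begins 54 mm behind the grasp point. The pads swing forward as they close: fully open they stand 13 mm farther back than shut.
Start: joints at [1.069, 0.276, 1.505, -0, 1.361, -0.121], TCP at [0.214, 0.534, 0.405] pointing down, gripper open.
Joint ranges: [-2.89, 2.89], [-0.75, 2.08], [0.22, 2.7], [-1.18, 4.32], [0.11, 2.71], [-2.7, 2.7]. Speed limits (rad/s): [2.57, 2.57, 3.14, 3.14, 3.14, 3.14].

## Interface

Orientations are given as a unit quaternion [w, x, y, z].
In Python, from rig import manip gives the robot as it stands.
- The arm moves only by the tool arm_command, never from a script. Its argument "targets" is a list of rows, each an object with "dp": the shift along the tool's x, y, z in m, a list of three; "turn": the turn, a rotation vector about the tool's x, y, z in degrees, a list of three; "grip": the opening, from -1 (shut) to 1 (fully open). In form: [{"dp": [tx, ty, tz], "turn": [wx, wy, wz], "grip": grip}, ...]. A call has 1 to 8 rows; each row shifts and turns the commanded pose from where the row before left it, along the tool's axes as they then stand; what a row does not reach is not made up. A row lasts 1/10 s, in which the tool goes at most 50 mm and 8.59 degrees, less where a joint would pass 70% of its speed; a pose out of reach is approached as far as the arm can. A call with a gripper value outside its range is refused whole. The fingers move at their own pace and stop on an object; "grip_force" is the grip in N (left out, the last holds). Time passes only in rows, so rows that do not move let the fingers close. It gives the time, the measured TCP pose, the force and the opening at its end, in the units of the state.
- manip.get_state(): the state, without advancing time (a new reading comes with each control period).
- manip.get_image(name): name is "scene" or "side" or "wrist"; returns the picture (480x640x3 uint8, red, green, blue); there is no depth.
- manip.calibration(name): a dict with "fx", "fy", "cx", "cy" (pixels), "k1" (the pictures are not rectified: a ray, as slopes to the right and down, at radius r is drawn at 1 + k1 r^2 times it, then the intrinsics apply), "R" (3x3) and "t" (3): a world point X has camera coordinates R X + t. Camera axes: x right, y down, z forward; pixel columns grow to the right and rows downward; lengths in m; the calibration is good to about 2 mm. A picture is of the moment at which its call begins: read the wrist's pose just before it. calibration takes no time and is no camera call; for the wrist camera it gives the pose at the moment of the call.
- manip.sign_off(): hands the job in, once; it reports no verdict.
The state is a dict: "clock": time; "qpos": joint angles; "qd": joint speeds; "effort": joint torques, N m; "position": TCP position; "ee_rot": TCP orientation; "contact_force": force on the tool from outside, world axes, zero at the start; "moment": the same for the moment, N m; "width": finger opening in m.
Only numpy, scipy, OpenCV 4.12 (cv2) and the standard library are available. Lean on these libraries where they do the work, as an engineer would, in place of code of your own. Each camera call takes 0.05 s, during which the arm holds its last target.

## Task

Level the bench scale before the next cartons are weighed: slide the spirit level across the pan, without lifting it, until it lies flush along the raised lip along the pan's far edge, then turn the black knob of the scale's levelling foot until the bubble sits between the two black lines. Last, with the knob let go, press the spirit level down on the pan with about 10 N (the push of a 1 kg weight), clear of the scale itself, and finish while still pressing, bubble still between the lines. Leave the carton, tape roll, paper pad and flask on the counter alone.

Things in the scene. Friction and masses are not known exactly. Their poses are not given: they have to be found in the camera images.
- level: Spirit level: loose aluminium block 40 (x) x 160 (y) x 32 mm high, about 0.45 kg. Origin at the centre of its underside; y along its length. In the middle of its top is a green vial window (80 mm along y) with a pale 14 mm long bubble and two black lines 12.5 mm either side of the middle; the top beyond 42 mm from the middle, to either end, is bare metal to press on.
- bubble (a joint): Where the bubble's centre stands along the level's y, in m; 0 = centred, positive towards the level's +y end. It creeps to the higher end, 0.7 mm per 0.001 rad of slope along y, stops at +-0.027 and takes about 1 s to settle. Between the lines is within +-0.0045.
- lip (a point): Point on the pan's upper face where the lip's near face rises, middle of the lip. x points at right angles to the lip, away from the robot; y along the lip; z up from the pan. The lip stands 10 mm above the pan, 10 mm thick, along its whole length near the far edge. When flush, the level's origin is 20 mm on the -x side of this point.
- pan (a joint): How far the sprung pan is pushed down, in m: about 3000 N/m, stop at 0.0075; the level's own weight gives about 0.0015. The pan is a steel plate 250 (x) x 270 (y) x 12 mm, from 224 mm on the -x side of point lip to 26 mm beyond it; its face is 52 to 60 mm above the counter.
- foot_grip (a point): Middle of the grip of the levelling foot's knob, on its upright axis, about 60 to 70 mm above the counter, 75 mm from the pan's -y edge. The grip is an upright black bar 42 (this point's x) x 14 (y) x 32 mm high on a disc 44 mm across: the bar's top is 7 mm above this point, the disc's top 23 mm below. The point turns with the knob. Take the bar across its 14 mm.
- foot (a joint): Knob angle in rad, 0 at the start, up to 6.28, growing clockwise seen from above. Clockwise raises the scale's -y side by 0.012 rad of slope per rad of knob: the bubble runs about 8.4 mm towards the level's -y end per rad. The -y side starts low by 0.012 to 0.028 rad (bubble off to +y). About 0.1 N m turns it; it stays where it is left.
- tilt: The scale's grey base, with knob and indicator: 210 x 250 mm under the pan, an ear for the knob on the -y side, an indicator box 130 x 50 x 80 mm high on the +y side. Its origin lies on the rocking axis, 120 mm to the +y side of the pan's centre, 20 mm above the counter.
- carton: Bystander: plain cardboard carton, 100 x 150 x 80 mm high; origin at the centre of its underside.
- tape: Bystander: roll of brown packing tape lying flat, 100 mm across, 48 mm high; origin at the centre of its underside.
- order_pad: Bystander: white paper pad lying flat, 150 x 210 x 12 mm; origin at the centre of its underside.
- flask: Bystander: upright steel flask, 84 mm across, 190 mm high; origin at the centre of its underside.
There are look-alikes about, which are no part of the job. Of the things like the level, leave any that is brown, orange or turquoise; of the rest the smaller one is meant.

How it is judged:
On the way, in this order (a step that is already met when the one before it is completed fails the run):
1. the spirit level lies flat and flush along the lip (x of level in the frame of lip above -0.024 m and angle between the y axis of level and the y axis of lip, either way round below 0.05 rad and y of level in the frame of lip between -0.055 and 0.055 m and z of level in the frame of lip below 0.003 m and angle between the z axis of level and the z axis of lip, either way round below 0.03 rad), for 0.2 s.
2. the foot has been turned and the bubble sits between the lines (value of joint bubble between -0.0045 and 0.0045 m and value of joint foot above 0.3 rad), for 0.5 s.
3. the level is pressed down on the pan (contact force between the fingers and level between 4 and 20 N and value of joint pan above 0.002 m and contact force between the arm and tilt below 0.5 N), for 0.2 s.
At the end, for the whole second after the job is handed in: Level flat on the pan, within 4 mm of the lip, 0.05 rad of parallel and wholly on the pan, still; bubble within 4.5 mm of the middle; fingers press the level with 4 to 20 N, sprung pan down over 2 mm, arm off the scale (base, knob, pan) (all of step 1 and all of step 3 and value of joint bubble between -0.0045 and 0.0045 m and linear speed of level below 0.01 m/s); the arm keeps its last pose, push and grip.
It fails at once if the spirit level is lifted off the pan (z of level in the frame of lip above 0.015 m).
It fails at once if the carton is disturbed (distance of carton from where it was at the start of the episode above 0.03 m).
It fails at once if the tape is disturbed (distance of tape from where it was at the start of the episode above 0.03 m).
It fails at once if the order pad is disturbed (distance of order_pad from where it was at the start of the episode above 0.03 m).
It fails at once if the flask is disturbed (distance of flask from where it was at the start of the episode above 0.03 m).
It also fails if it takes over 72 s, if anything falls off the work surface, if the arm or the gripper's body presses on something with over 40 N, if the wrist force passes 120 N, or if a joint passes its speed limit or range.

## Working session

There is one attempt and no reset: what is moved stays moved. The work goes in short steps, Python scripts to look and compute and a tool call to move; the robot and the scene stay as the last step left them, time stands still between calls to the robot, and variables do not carry over. Pictures are saved under pics/ and viewed, and the job is handed in when it is done.

Besides the shell and the picture viewer there is one more tool, called after ">>>" in YAML: its name, and indented under it one key for each argument. arm_command: Moves the arm, as the interface text tells. Its arguments: {"type":"object","properties":{"targets":{"type":"array"},"grip_force":{"type":"number"}},"required":["targets"]}

```bash
mkdir -p pics; ls
cat > h.py <<'E'
import numpy as np, cv2
from rig import manip
def snap(name,fn):
    c=manip.calibration(name); im=manip.get_image(name)
    cv2.imwrite('pics/'+fn+'.png',cv2.cvtColor(im,cv2.COLOR_RGB2BGR))
    np.savez('pics/'+fn+'.npz',**{k:np.array(v) for k,v in c.items()})
    return im
def cal(fn): 
    d=np.load('pics/'+fn+'.npz'); return {k:d[k] for k in d}
def proj(c,X):
    X=np.atleast_2d(X); p=X@c['R'].T+c['t']; s=p[:,:2]/p[:,2:]; r2=(s**2).sum(1,keepdims=True)
    s=s*(1+c['k1']*r2); return np.c_[c['fx']*s[:,0]+c['cx'],c['fy']*s[:,1]+c['cy']]
def ray(c,uv):
    K=np.array([[c['fx'],0,c['cx']],[0,c['fy'],c['cy']],[0,0,1]],float)
    s=cv2.undistortPoints(np.array([[uv]],float),K,np.array([float(c['k1']),0,0,0]),None,None)[0,0]
    d=np.array([s[0],s[1],1.])@c['R']; o=-c['R'].T@c['t']; return o,d
def atz(c,uv,z):
    o,d=ray(c,uv); return o+d*(z-o[2])/d[2]
E
python3 - <<'E'
from h import *
s=manip.get_state(); print(s)
snap('scene','s0');snap('side','d0');snap('wrist','w0')
for n in('scene','side','wrist'): c=manip.calibration(n); print(n,c['fx'],c['k1'],-np.array(c['R']).T@c['t'])
E
```

```text
pics
{'clock': 0.0, 'qpos': array([ 1.06899598e+00,  2.76615355e-01,  1.50615271e+00,  2.37689429e-05,
        1.36068630e+00, -1.20985228e-01]), 'qd': array([-0.00125113,  0.00021129, -0.00090586, -0.00212123,  0.00151738,
        0.00111089]), 'effort': array([ 1.36129322e-03, -4.16763783e+01, -2.45804679e+01, -2.36628657e-04,
        1.09897097e-02, -1.69233408e-05]), 'position': array([0.21360527, 0.53362476, 0.40381999]), 'ee_rot': array([ 0.69411725,  0.13320402,  0.69453622, -0.13445211]), 'contact_force': array([0.58882   , 1.30211687, 0.6619309 ]), 'moment': array([-0.02391704,  0.00989683, -0.04371446]), 'width': 0.08534277454300533}
scene 557.6419629177424 -0.08316230368033835 [1.56425431 0.55080333 1.30104765]
side 609.059820847576 -0.18443869477317043 [-0.04312464 -1.32599968  1.22819235]
wrist 397.2816166999911 0.010352641029748344 [0.15243381 0.55848615 0.37306584]
```

View pics/s0.png

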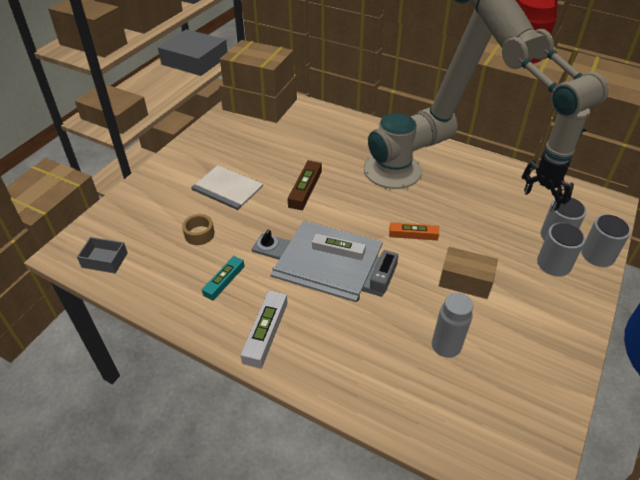

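View pics/d0.png

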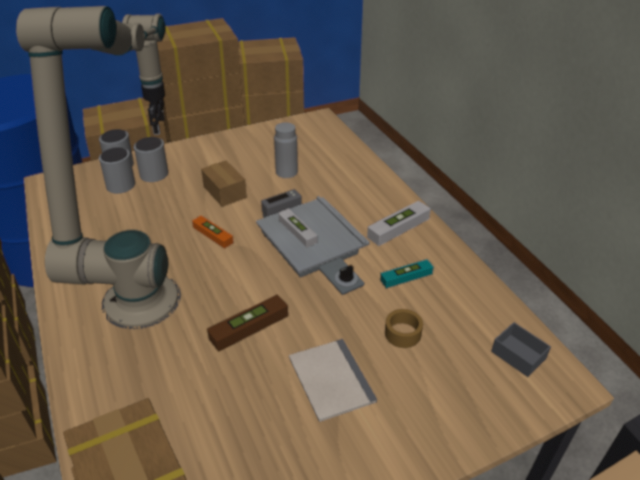

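View pics/w0.png

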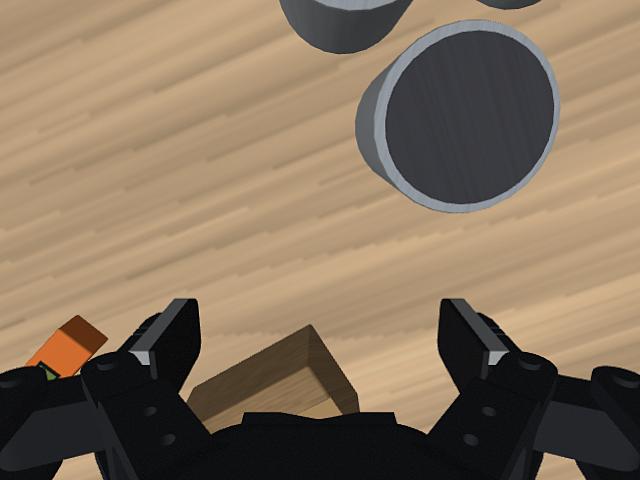

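Run:
```python
from h import *
for fn,(x0,x1,y0,y1) in {'s0':(240,410,210,310),'d0':(240,390,170,300)}.items():
    im=cv2.imread(f'pics/{fn}.png')[y0:y1,x0:x1]; s=4
    cv2.imwrite(f'pics/{fn}c.png',cv2.resize(im,None,fx=s,fy=s,interpolation=cv2.INTER_CUBIC))
c=cal('s0')
for n,uv,z in [('lev c',(338,244),.09),('knob',(266,237),.07),('carton',(468,270),.06),('tape',(198,230),.04),('flask',(453,320),.1),('pad',(227,187),.012),('panctr',(328,258),.056)]: print(n,atz(c,uv,z).round(3))
c=manip.calibration('wrist'); print(np.array(c['R']).round(3));
```

```text
lev c [0.517 0.039 0.09 ]
knob [ 0.581 -0.179  0.07 ]
carton [0.398 0.414 0.06 ]
tape [ 0.637 -0.406  0.04 ]
flask [0.625 0.44  0.1  ]
pad [ 0.391 -0.471  0.012]
panctr [0.554 0.026 0.056]
[[ 0.373  0.928 -0.002]
 [ 0.896 -0.359  0.262]
 [ 0.242 -0.099 -0.965]]
```

View pics/s0c.png

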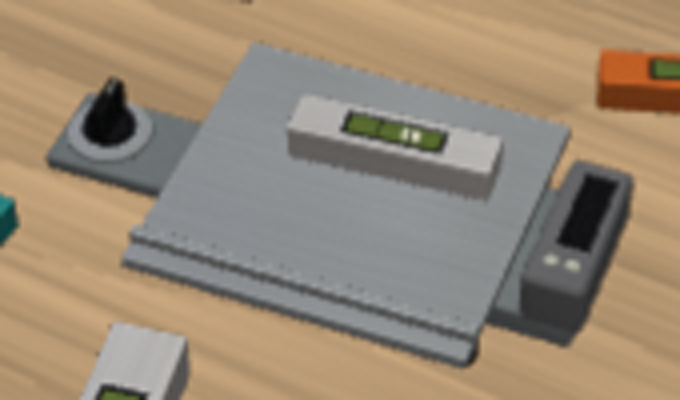

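View pics/d0c.png

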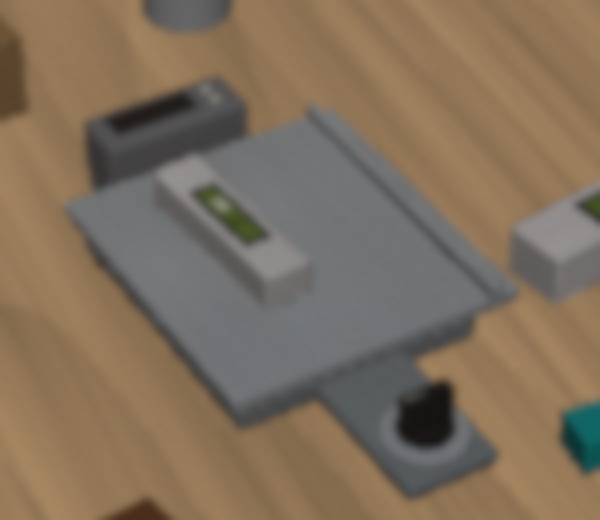

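```bash
cat >> h.py <<'E'
from scipy.spatial.transform import Rotation as Ro
def tool():
    s=manip.get_state(); q=np.array(s['ee_rot']); return np.array(s['position']),Ro.from_quat(q[[1,2,3,0]]).as_matrix(),s
def to(p=None,jaw=None,tip=None):
    """dp to target TCP pos and turn (deg) to down with jaw axis yaw (rad, world) ; report single dp in tool axes"""
    P,R,s=tool()
    if p is None: p=P
    out={'dp(tool)':(R.T@(np.array(p)-P)).round(4)}
    if jaw is not None:
        y=np.array([np.cos(jaw),np.sin(jaw),0]); x=np.array([0,0,-1.]); Rt=np.c_[x,y,np.cross(x,y)]
        out['turn']=np.degrees(Ro.from_matrix(R.T@Rt).as_rotvec()).round(2)
        out['dp after turn']=(Rt.T@(np.array(p)-P)).round(4)
    return out
def st():
    P,R,s=tool(); print('t',round(s['clock'],2),'P',P.round(4),'jaw',np.degrees(np.arctan2(R[1,1],R[0,1])).round(2),'x',R[:,0].round(4),'F',s['contact_force'].round(2),'M',s['moment'].round(3),'w',round(s['width'],4),'q',s['qpos'].round(3))
E
python3 - <<'E'
from h import *
st(); P,R,s=tool(); print(R.round(3)); c=manip.calibration('wrist')
C=-np.array(c['R']).T@c['t']; print('cam in tool',(R.T@(C-P)).round(4)); print('camz in tool',(R.T@np.array(c['R'])[2]).round(3))
E
```

```text
t 0.15 P [0.2136 0.5337 0.404 ] jaw 68.18 x [-7.0e-04 -1.2e-03 -1.0e+00] F [-0.17  0.2  -0.44] M [ 0.003 -0.001  0.002] w 0.0852 q [ 1.069  0.276  1.506  0.     1.361 -0.121]
[[-0.001  0.372  0.928]
 [-0.001  0.928 -0.372]
 [-1.    -0.001 -0.   ]]
cam in tool [ 0.031   0.0003 -0.066 ]
camz in tool [ 0.965 -0.001  0.262]
```

Run:
```python
from h import *
print(to([0.43,-0.04,0.5],np.pi/2))
```

```text
{'dp(tool)': array([-0.0954, -0.4523,  0.4141]), 'turn': array([-21.82,  -0.03,   0.08]), 'dp after turn': array([-0.096 , -0.5737,  0.2164])}
```

>>> arm_command:
  targets:
    - {"dp": [-0.02,0,0],"turn": [-7.3,0,0],"grip": 1}
    - {"dp": [-0.02,0,0],"turn": [-7.3,0,0],"grip": 1}
    - {"dp": [-0.02,0,0],"turn": [-7.2,0,0],"grip": 1}
    - {"dp": [-0.003,-0.044,0.0166],"turn": [0,0,0],"grip": 1}
    - {"dp": [-0.003,-0.044,0.0166],"turn": [0,0,0],"grip": 1}
    - {"dp": [-0.003,-0.044,0.0166],"turn": [0,0,0],"grip": 1}
    - {"dp": [-0.003,-0.044,0.0166],"turn": [0,0,0],"grip": 1}
    - {"dp": [-0.003,-0.044,0.0166],"turn": [0,0,0],"grip": 1}

```text
clock: 0.95
position: [0.2967, 0.312, 0.4796]
ee_rot: [0.707, -0.0, 0.707, 0.0]
contact_force: [1.5, -0.7, 0.1]
width: 0.0855
```

>>> arm_command:
  targets:
    - {"dp": [-0.003,-0.044,0.0166],"turn": [0,0,0],"grip": 1}
    - {"dp": [-0.003,-0.044,0.0166],"turn": [0,0,0],"grip": 1}
    - {"dp": [-0.003,-0.044,0.0166],"turn": [0,0,0],"grip": 1}
    - {"dp": [-0.003,-0.044,0.0166],"turn": [0,0,0],"grip": 1}
    - {"dp": [-0.003,-0.044,0.0166],"turn": [0,0,0],"grip": 1}
    - {"dp": [-0.003,-0.044,0.0166],"turn": [0,0,0],"grip": 1}
    - {"dp": [-0.003,-0.044,0.0166],"turn": [0,0,0],"grip": 1}
    - {"dp": [-0.003,-0.044,0.0166],"turn": [0,0,0],"grip": 1}

```text
clock: 1.75
position: [0.4293, -0.0402, 0.5038]
ee_rot: [0.707, 0.0, 0.707, -0.0]
contact_force: [0.4, 0.8, 0.2]
width: 0.0854
```

Run:
```python
from h import *
st(); snap('wrist','w1'); st()
```

```text
t 1.75 P [ 0.4293 -0.0402  0.5038] jaw 89.95 x [ 3.e-04  4.e-04 -1.e+00] F [0.42 0.75 0.22] M [ 0.02  -0.004 -0.007] w 0.0854 q [-0.255  0.01   1.588  0.     1.544 -1.825]
t 1.8 P [ 0.4323 -0.0462  0.5037] jaw 89.64 x [ 0.0027 -0.0084 -1.    ] F [ 2.88 -5.19  0.72] M [-0.18  -0.109  0.012] w 0.0855 q [-0.263  0.015  1.583 -0.007  1.539 -1.828]
```

View pics/w1.png

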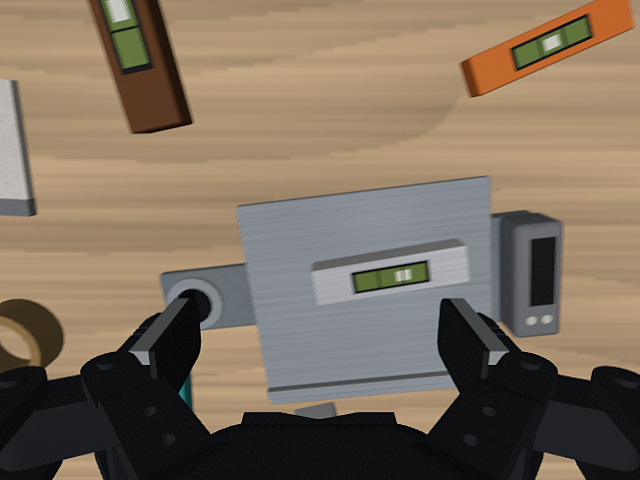

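>>> arm_command:
  targets:
    - {"dp": [0,0,0.04],"turn": [0,0,0],"grip": 1}
    - {"dp": [0,0,0.04],"turn": [0,0,0],"grip": 1}
    - {"dp": [0,0,0.03],"turn": [0,0,0],"grip": 1}
    - {"dp": [0,0,0],"turn": [0,0,0],"grip": 1}
    - {"dp": [0,0,0],"turn": [0,0,0],"grip": 1}
    - {"dp": [0,0,0],"turn": [0,0,0],"grip": 1}

```text
clock: 2.4
position: [0.5385, -0.038, 0.5036]
ee_rot: [0.707, 0.0, 0.708, 0.0]
contact_force: [-0.0, -1.0, -0.3]
width: 0.0855
```

Run:
```python
from h import *
st(); snap('wrist','w2'); st()
```

```text
t 2.4 P [ 0.5385 -0.038   0.5036] jaw 89.99 x [-1.2e-03  2.0e-04 -1.0e+00] F [-0.04 -0.96 -0.32] M [-0.006 -0.017  0.046] w 0.0855 q [-0.199  0.183  1.39   0.     1.57  -1.77 ]
t 2.45 P [ 0.5383 -0.038   0.5039] jaw 89.99 x [-4.e-04  1.e-04 -1.e+00] F [-0.85  0.34  0.02] M [ 0.003 -0.033  0.036] w 0.0856 q [-0.199  0.182  1.39   0.     1.57  -1.77 ]
```

View pics/w2.png

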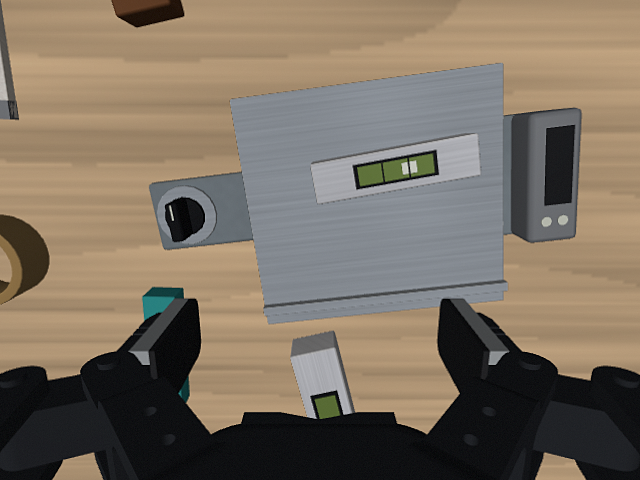

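Run:
```python
from h import *
im=cv2.imread('pics/w2.png')
a=cv2.resize(im[160:260,140:260],None,fx=5,fy=5,interpolation=cv2.INTER_CUBIC)
b=cv2.resize(im[50:330,220:520],None,fx=2.6,fy=2.1,interpolation=cv2.INTER_CUBIC)
cv2.imwrite('pics/w2k.png',a);cv2.imwrite('pics/w2p.png',cv2.resize(im[50:330,225:515],None,fx=2.1,fy=2.1,interpolation=cv2.INTER_CUBIC))
```

```text
(no output)
```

View pics/w2k.png

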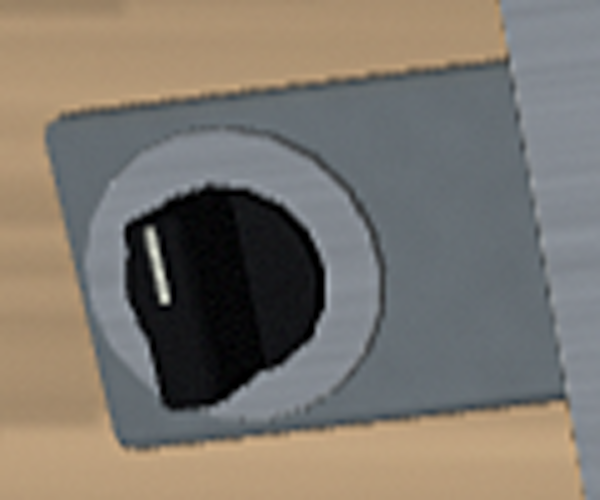

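View pics/w2p.png

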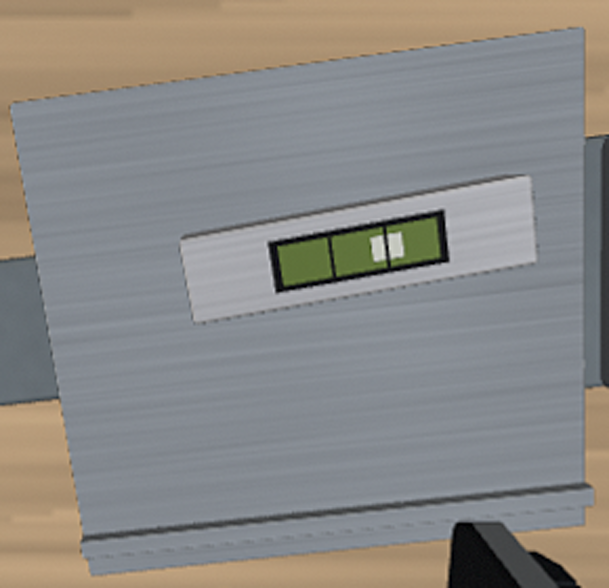

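Run:
```python
from h import *
c=cal('w2')
def f(u,v): return (225+u/2.1,50+v/2.1)
L=[atz(c,f(*p),.0875)[:2] for p in [(181,238),(530,176),(537,262),(194,322)]]; L=np.array(L)
print('level',L.round(4),L.mean(0).round(4)); 
for i in range(4): d=L[(i+1)%4]-L[i]; print(np.linalg.norm(d).round(4),np.degrees(np.arctan2(d[1],d[0])).round(2))
Pn=np.array([atz(c,f(*p),z)[:2] for p,z in [((12,103),.051),((583,28),.056),((592,485),.066),((82,537),.061)]])
print('pan',Pn.round(4))
for i in range(4): d=Pn[(i+1)%4]-Pn[i]; print(np.linalg.norm(d).round(4),np.degrees(np.arctan2(d[1],d[0])).round(2))
k=lambda u,v:(140+u/5,160+v/5)
for p in [(125,225),(165,405),(148,228),(165,303)]: print('bar',atz(c,k(*p),.072).round(4))
for p in [(85,290),(385,270),(225,125),(260,422)]: print('disc grey',atz(c,k(*p),.035).round(4))
# side view & scene triangulation of bar top
```

```text
level [[ 0.5026 -0.0449]
 [ 0.4757  0.1107]
 [ 0.5137  0.1179]
 [ 0.5412 -0.0391]] [0.5083 0.0361]
0.158 99.81
0.0387 10.66
0.1594 -80.05
0.0391 -171.42
pan [[ 0.4419 -0.1259]
 [ 0.4102  0.1403]
 [ 0.631   0.1671]
 [ 0.6624 -0.0994]]
0.2681 96.79
0.2224 6.92
0.2683 -83.27
0.2221 -173.14
bar [ 0.5456 -0.1946  0.072 ]
bar [ 0.5837 -0.1902  0.072 ]
bar [ 0.5462 -0.19    0.072 ]
bar [ 0.5619 -0.1881  0.072 ]
disc grey [ 0.5671 -0.2196  0.035 ]
disc grey [ 0.5626 -0.152   0.035 ]
disc grey [ 0.5301 -0.1849  0.035 ]
disc grey [ 0.598  -0.1829  0.035 ]
```

Run:
```python
from h import *
print(to([0.4558,0.0299,0.245],np.radians(96.8)))
```

```text
{'dp(tool)': array([ 0.2589,  0.0679, -0.0824]), 'turn': array([-6.81, -0.02, -0.01]), 'dp after turn': array([ 0.2589,  0.0772, -0.0739])}
```

>>> arm_command:
  targets:
    - {"dp": [0,0,0],"turn": [-6.8,0,0],"grip": 1}
    - {"dp": [0.03,0.026,-0.025],"turn": [0,0,0],"grip": 1}
    - {"dp": [0.03,0.026,-0.025],"turn": [0,0,0],"grip": 1}
    - {"dp": [0.04,0.025,-0.024],"turn": [0,0,0],"grip": 1}
    - {"dp": [0.05,0,0],"turn": [0,0,0],"grip": 1}
    - {"dp": [0.05,0,0],"turn": [0,0,0],"grip": 1}
    - {"dp": [0.035,0,0],"turn": [0,0,0],"grip": 1}
    - {"dp": [0.023,0,0],"turn": [0,0,0],"grip": 1}

```text
clock: 3.25
position: [0.4561, 0.0285, 0.2462]
ee_rot: [0.705, -0.042, 0.707, 0.042]
contact_force: [0.3, 1.7, -0.4]
width: 0.0855
```

>>> arm_command:
  targets:
    - {"dp": [0,0,0],"turn": [0,0,0],"grip": 1}
    - {"dp": [0,0,0],"turn": [0,0,0],"grip": 1}
    - {"dp": [0,0,0],"turn": [0,0,0],"grip": 1}

```text
clock: 3.55
position: [0.4589, 0.0282, 0.2497]
ee_rot: [0.707, -0.042, 0.705, 0.042]
contact_force: [0.7, -0.5, 0.4]
width: 0.0857
```

Run:
```python
from h import *
st(); snap('wrist','w3'); snap('side','d3');snap('scene','s3')
print(to([0.4558,0.0299,0.228],np.radians(96.8)))
a=cv2.imread('pics/d3.png')[150:310,230:400];b=cv2.imread('pics/s3.png')[170:330,230:400]
cv2.imwrite('pics/c3.png',cv2.resize(np.hstack([a,b]),None,fx=2.3,fy=2.3,interpolation=cv2.INTER_CUBIC))
```

```text
t 3.55 P [0.4589 0.0282 0.2497] jaw 96.78 x [ 3.8e-03 -3.0e-04 -1.0e+00] F [ 0.72 -0.49  0.45] M [0.038 0.01  0.04 ] w 0.0857 q [-0.09   0.253  1.976  0.     0.908 -1.779]
{'dp(tool)': array([ 0.0214,  0.0021, -0.0028]), 'turn': array([-0.02,  0.19,  0.04]), 'dp after turn': array([ 0.0214,  0.002 , -0.0027])}
```

View pics/w3.png

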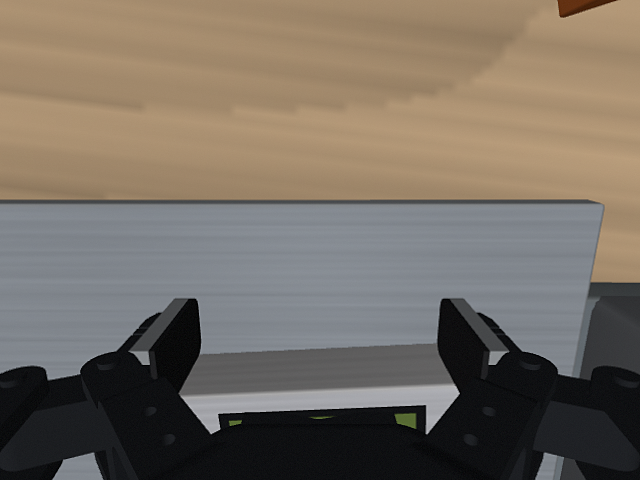

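View pics/c3.png

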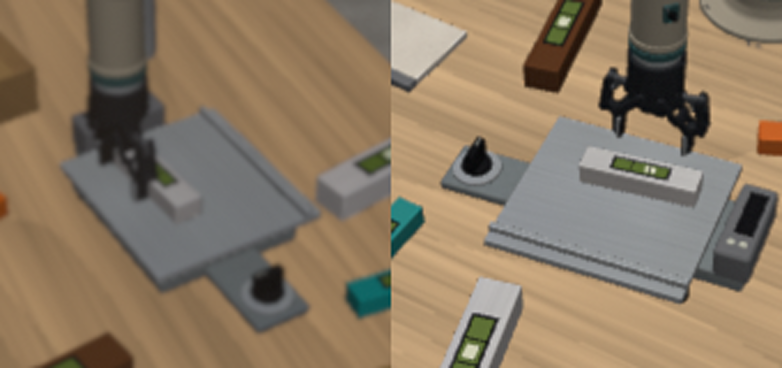

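Run:
```python
from h import *
a=cal('w2');b=cal('w3')
def tri(c1,p,c2,q):
    o1,d1=ray(c1,p);o2,d2=ray(c2,q)
    A=np.c_[d1,-d2]; t=np.linalg.lstsq(A,o2-o1,rcond=None)[0]; x1=o1+d1*t[0];x2=o2+d2*t[1]; return ((x1+x2)/2).round(4),np.linalg.norm(x1-x2).round(4)
print('pan corner',tri(a,(225+583/2.1,50+28/2.1),b,(602.5,205)))
```

```text
pan corner (array([0.4102, 0.1402, 0.056 ]), np.float64(0.0001))
```

>>> arm_command:
  targets:
    - {"dp": [0.012,0.001,-0.002],"turn": [0,0,0],"grip": 1}
    - {"dp": [0.011,0.001,0],"turn": [0,0,0],"grip": 1}
    - {"dp": [0,0,0],"turn": [0,0,0],"grip": 1}
    - {"dp": [0,0,0],"turn": [0,0,0],"grip": 1}

```text
clock: 4.1
position: [0.4561, 0.03, 0.2249]
ee_rot: [0.706, -0.042, 0.706, 0.042]
contact_force: [-0.1, -0.6, -0.3]
width: 0.0851
```

Run:
```python
from h import *
st()
```

```text
t 4.1 P [0.4561 0.03   0.2249] jaw 96.79 x [-3.e-04  1.e-04 -1.e+00] F [-0.09 -0.58 -0.28] M [ 0.06  -0.04   0.024] w 0.0851 q [-0.087  0.286  2.012  0.     0.844 -1.776]
```

>>> arm_command:
  targets:
    - {"dp": [0,0,0.008],"turn": [0,0,0],"grip": 1}
    - {"dp": [0,0,0.008],"turn": [0,0,0],"grip": 1}
    - {"dp": [0,0,0.008],"turn": [0,0,0],"grip": 1}
    - {"dp": [0,0,0.01],"turn": [0,0,0],"grip": 1}
    - {"dp": [0,0,0.01],"turn": [0,0,0],"grip": 1}
    - {"dp": [0,0,0.01],"turn": [0,0,0],"grip": 1}
    - {"dp": [0,0,0.01],"turn": [0,0,0],"grip": 1}
    - {"dp": [0,0,0.01],"turn": [0,0,0],"grip": 1}

```text
clock: 4.9
position: [0.5303, 0.0388, 0.2248]
ee_rot: [0.706, -0.042, 0.706, 0.042]
contact_force: [-3.0, 0.4, 1.4]
width: 0.0859
```

Run:
```python
from h import *
st(); snap('side','d4');snap('scene','s4')
a=cv2.imread('pics/d4.png')[150:310,230:400];b=cv2.imread('pics/s4.png')[170:330,230:400]
cv2.imwrite('pics/c4.png',cv2.resize(np.hstack([a,b]),None,fx=2.3,fy=2.3,interpolation=cv2.INTER_CUBIC)); st()
```

```text
t 4.9 P [0.5303 0.0388 0.2248] jaw 96.78 x [-3.e-04  1.e-04 -1.e+00] F [-2.98  0.44  1.41] M [-0.025  0.416 -0.038] w 0.0859 q [-0.058  0.377  1.855  0.     0.91  -1.747]
t 5.0 P [0.5318 0.0388 0.2251] jaw 96.79 x [ 3.9e-03  1.0e-04 -1.0e+00] F [ 0.88 -0.8   1.05] M [-0.081 -0.043  0.002] w 0.0856 q [-0.058  0.378  1.853  0.     0.907 -1.747]
```

View pics/c4.png

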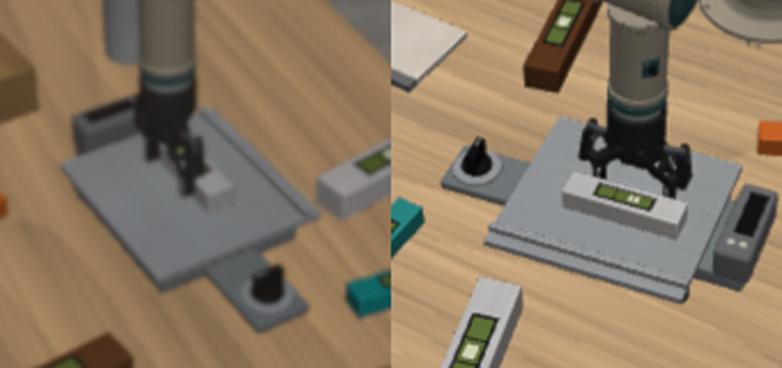

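>>> arm_command:
  targets:
    - {"dp": [0,0,0.007],"turn": [0,0,0],"grip": 1}
    - {"dp": [0,0,0.007],"turn": [0,0,0],"grip": 1}
    - {"dp": [0,0,0.007],"turn": [0,0,0],"grip": 1}
    - {"dp": [0,0,0.007],"turn": [0,0,0],"grip": 1}
    - {"dp": [0,0,0.007],"turn": [0,0,0],"grip": 1}
    - {"dp": [0,0,0.006],"turn": [0,0,0],"grip": 1}
    - {"dp": [0,0,0.005],"turn": [0,0,0],"grip": 1}
    - {"dp": [0,0,0.004],"turn": [0,0,0],"grip": 1}

```text
clock: 5.8
position: [0.5796, 0.0447, 0.2248]
ee_rot: [0.706, -0.042, 0.706, 0.042]
contact_force: [-1.3, -0.6, -1.8]
width: 0.0853
```

>>> arm_command:
  targets:
    - {"dp": [0,0,0.002],"turn": [0,0,0],"grip": 1}
    - {"dp": [0,0,0.002],"turn": [0,0,0],"grip": 1}
    - {"dp": [0,0,0.002],"turn": [0,0,0],"grip": 1}

```text
clock: 6.1
position: [0.585, 0.0454, 0.2249]
ee_rot: [0.706, -0.042, 0.706, 0.042]
contact_force: [-2.2, -1.1, -0.6]
width: 0.0853
```

Run:
```python
from h import *
st(); P,R,s=tool(); d=P[:2]-[.6467,.0339]; a=np.radians(6.8); print("x'",d@[np.cos(a),np.sin(a)])
```

```text
t 6.1 P [0.585  0.0454 0.2249] jaw 96.78 x [-4.e-04  1.e-04 -1.e+00] F [-2.19 -1.07 -0.62] M [-0.079  0.353 -0.046] w 0.0853 q [-0.041  0.445  1.732  0.     0.966 -1.73 ]
x' -0.059864434657498584
```

>>> arm_command:
  targets:
    - {"dp": [0,0,0.002],"turn": [0,0,0],"grip": 1}
    - {"dp": [0,0,0.002],"turn": [0,0,0],"grip": 1}
    - {"dp": [0,0,0.002],"turn": [0,0,0],"grip": 1}
    - {"dp": [0,0,0.001],"turn": [0,0,0],"grip": 1}

```text
clock: 6.5
position: [0.5923, 0.0462, 0.2249]
ee_rot: [0.706, -0.042, 0.706, 0.042]
contact_force: [-2.4, -0.3, -1.0]
width: 0.0853
```

>>> arm_command:
  targets:
    - {"dp": [0,0,0.001],"turn": [0,0,0],"grip": 1}
    - {"dp": [0,0,0.001],"turn": [0,0,0],"grip": 1}

```text
clock: 6.7
position: [0.5941, 0.0464, 0.2249]
ee_rot: [0.706, -0.042, 0.706, 0.042]
contact_force: [-2.6, -0.6, -0.1]
width: 0.0853
```

>>> arm_command:
  targets:
    - {"dp": [0,0,0.001],"turn": [0,0,0],"grip": 1}
    - {"dp": [0,0,0.001],"turn": [0,0,0],"grip": 1}

```text
clock: 6.9
position: [0.5951, 0.0466, 0.2246]
ee_rot: [0.705, -0.042, 0.707, 0.042]
contact_force: [-6.1, -1.0, 0.8]
width: 0.0853
```

Run:
```python
from h import *
st(); P,R,s=tool(); d=P[:2]-[.6467,.0339]; a=np.radians(6.8); print("x'",d@[np.cos(a),np.sin(a)])
```

```text
t 6.9 P [0.5951 0.0466 0.2246] jaw 96.82 x [-3.4e-03 -4.0e-04 -1.0e+00] F [-6.14 -1.02  0.83] M [-0.211  0.846  0.226] w 0.0853 q [-3.800e-02  4.580e-01  1.707e+00 -1.000e-03  9.800e-01 -1.728e+00]
x' -0.049746769500240214
```

>>> arm_command:
  targets:
    - {"dp": [0,0,0.001],"turn": [0,0,0],"grip": 1}
    - {"dp": [0,0,0.001],"turn": [0,0,0],"grip": 1}
    - {"dp": [0,0,0],"turn": [0,0,0],"grip": 1}

```text
clock: 7.2
position: [0.5958, 0.0466, 0.2242]
ee_rot: [0.703, -0.043, 0.708, 0.042]
contact_force: [-7.3, -1.9, 1.1]
width: 0.0855
```

Run:
```python
from h import *
st(); snap('side','d5');snap('scene','s5')
a=cv2.imread('pics/d5.png')[150:310,230:400];b=cv2.imread('pics/s5.png')[170:330,230:400]
cv2.imwrite('pics/c5.png',cv2.resize(np.hstack([a,b]),None,fx=2.3,fy=2.3,interpolation=cv2.INTER_CUBIC)); st()
```

```text
t 7.2 P [0.5958 0.0466 0.2242] jaw 96.88 x [-0.0073 -0.001  -1.    ] F [-7.31 -1.91  1.07] M [-0.188  1.133  0.348] w 0.0855 q [-0.038  0.46   1.704 -0.002  0.984 -1.728]
t 7.3 P [0.5958 0.0466 0.2242] jaw 96.87 x [-0.0072 -0.001  -1.    ] F [-8.56 -1.96  2.68] M [-0.255  1.147  0.367] w 0.0855 q [-3.800e-02  4.600e-01  1.704e+00 -1.000e-03  9.840e-01 -1.728e+00]
```

View pics/c5.png

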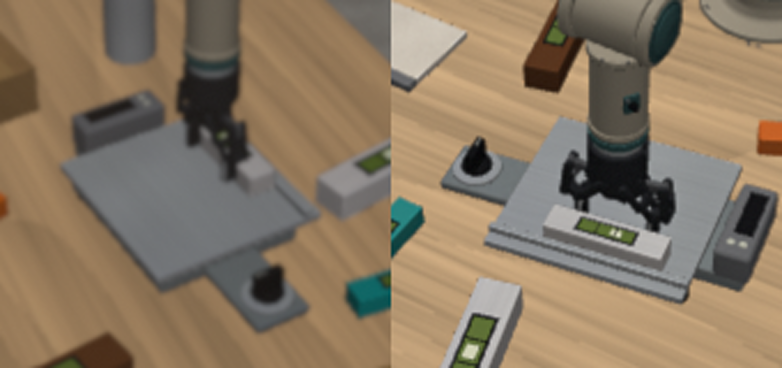

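>>> arm_command:
  targets:
    - {"dp": [0,0,-0.008],"turn": [0,0,0],"grip": 1}
    - {"dp": [0,0,-0.012],"turn": [0,0,0],"grip": 1}
    - {"dp": [-0.03,0,-0.01],"turn": [0,0,0],"grip": 1}
    - {"dp": [-0.05,-0.01,0],"turn": [0,0,0],"grip": 1}
    - {"dp": [-0.05,-0.02,0.01],"turn": [0,0,0],"grip": 1}
    - {"dp": [-0.05,-0.02,0.015],"turn": [0,0,0],"grip": 1}
    - {"dp": [-0.04,-0.02,0.01],"turn": [0,0,0],"grip": 1}
    - {"dp": [-0.03,-0.01,0],"turn": [0,0,0],"grip": 1}

```text
clock: 8.1
position: [0.6105, -0.0296, 0.468]
ee_rot: [0.709, -0.042, 0.703, 0.041]
contact_force: [0.2, 0.5, -0.6]
width: 0.0853
```

>>> arm_command:
  targets:
    - {"dp": [0,0,0],"turn": [0,0,0],"grip": 1}
    - {"dp": [0,0,0],"turn": [0,0,0],"grip": 1}
    - {"dp": [0,0,0],"turn": [0,0,0],"grip": 1}

```text
clock: 8.4
position: [0.6089, -0.0279, 0.463]
ee_rot: [0.705, -0.042, 0.706, 0.042]
contact_force: [0.1, -0.3, -0.3]
width: 0.0853
```

Run:
```python
from h import *
st(); im=snap('wrist','w6'); st()
```

```text
t 8.4 P [ 0.6089 -0.0279  0.463 ] jaw 96.79 x [-1.8e-03  8.0e-04 -1.0e+00] F [ 0.06 -0.28 -0.26] M [-0.019 -0.047 -0.035] w 0.0853 q [-1.600e-01  3.050e-01  1.321e+00  1.000e-03  1.518e+00 -1.849e+00]
t 8.45 P [ 0.609  -0.0278  0.4627] jaw 96.81 x [-2.6e-03  8.0e-04 -1.0e+00] F [-0.68  0.66 -0.26] M [-0.019 -0.    -0.052] w 0.0854 q [-0.16   0.305  1.321  0.     1.518 -1.849]
```

View pics/w6.png

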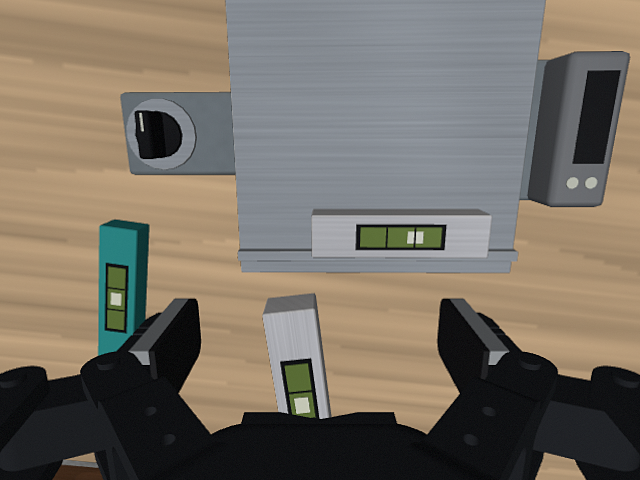

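Run:
```python
from h import *
im=cv2.imread('pics/w6.png')
cv2.imwrite('pics/w6p.png',cv2.resize(im[200:280,300:500],None,fx=4,fy=4,interpolation=cv2.INTER_CUBIC))
cv2.imwrite('pics/w6k.png',cv2.resize(im[85:185,115:240],None,fx=5,fy=5,interpolation=cv2.INTER_CUBIC))
```

```text
(no output)
```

View pics/w6p.png

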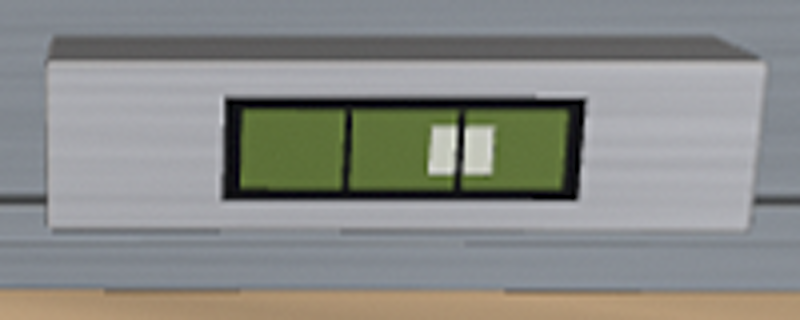

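View pics/w6k.png

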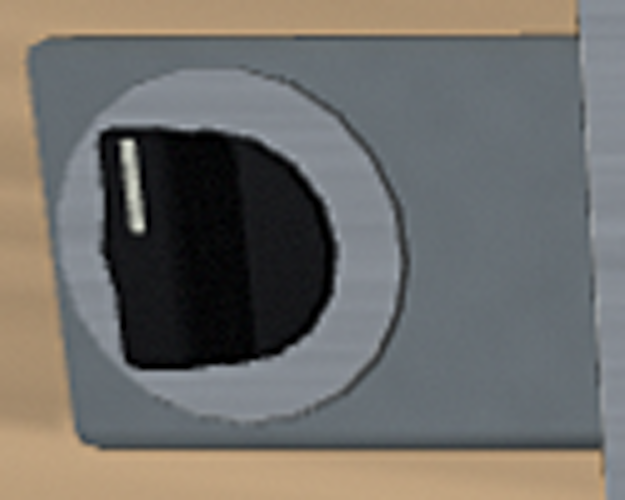

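Run:
```python
from h import *
c=cal('w6'); f=lambda u,v:(300+u/4,200+v/4)
zl=.086
L=np.array([atz(c,f(*p),zl)[:2] for p in [(48,60),(767,60),(749,231),(48,231)]])
print(L.round(4),L.mean(0).round(4))
for i in range(4): d=L[(i+1)%4]-L[i]; print(np.linalg.norm(d).round(4),np.degrees(np.arctan2(d[1],d[0])).round(2))
# lip near top edge line seen at left & right of level
a=atz(c,(240,251),.061)[:2]; b=atz(c,(517,251),.066)[:2]; d=b-a; print('lip',a,b,np.linalg.norm(d),np.degrees(np.arctan2(d[1],d[0])))
n=np.array([d[1],-d[0]])/np.linalg.norm(d); print('x prime of level ctr',(L.mean(0)-a)@n, 'y',(L.mean(0)-(a+b)/2)@d/np.linalg.norm(d))
k=lambda u,v:(115+u/5,85+v/5)
for p in [(98,130),(130,367)]: print('bar edge',atz(c,k(*p),.070).round(4))
for p in [(58,255),(407,255),(205,68),(250,422)]: print('ring',atz(c,k(*p),.035).round(4))
P,R,s=tool(); a=np.radians(6.8); 
print(to([.565,-.186,.26],np.radians(96.8)))
```

```text
[[ 0.6156 -0.0326]
 [ 0.597   0.1257]
 [ 0.6365  0.1308]
 [ 0.6552 -0.0281]] [0.6261 0.0489]
0.1595 96.71
0.0398 7.31
0.16 -83.27
0.0399 -173.52
lip [ 0.66463555 -0.09815121] [0.63182806 0.16712834] 0.26730052659280557 97.05005058482021
x prime of level ctr -0.02022059105548798 y 0.017050045312958728
bar edge [ 0.5457 -0.1955  0.07  ]
bar edge [ 0.5856 -0.19    0.07  ]
ring [ 0.57   -0.2187  0.035 ]
ring [ 0.562 -0.152  0.035]
ring [ 0.5323 -0.191   0.035 ]
ring [ 0.5977 -0.1815  0.035 ]
{'dp(tool)': array([ 0.2027, -0.1521, -0.0619]), 'turn': array([ 0.01, -0.14, -0.07]), 'dp after turn': array([ 0.2027, -0.1519, -0.0624])}
```

>>> arm_command:
  targets:
    - {"dp": [0.02,-0.045,-0.02],"turn": [0,0,0],"grip": 1}
    - {"dp": [0.04,-0.045,-0.02],"turn": [0,0,0],"grip": 1}
    - {"dp": [0.045,-0.045,-0.018],"turn": [0,0,0],"grip": 1}
    - {"dp": [0.045,-0.017,-0.004],"turn": [0,0,0],"grip": 1}
    - {"dp": [0.03,0,0],"turn": [0,0,0],"grip": 1}
    - {"dp": [0.02,0,0],"turn": [0,0,0],"grip": 1}
    - {"dp": [0,0,0],"turn": [0,0,0],"grip": 1}
    - {"dp": [0,0,0],"turn": [0,0,0],"grip": 1}

```text
clock: 9.25
position: [0.5728, -0.1619, 0.2844]
ee_rot: [0.705, -0.042, 0.706, 0.042]
contact_force: [0.2, -0.1, 0.9]
width: 0.0852
```

Run:
```python
from h import *
st(); im=snap('wrist','w7'); snap('side','d7');snap('scene','s7')
a=cv2.imread('pics/d7.png')[150:310,270:440];b=cv2.imread('pics/s7.png')[150:310,210:380]
cv2.imwrite('pics/c7.png',cv2.resize(np.hstack([a,b]),None,fx=2.3,fy=2.3,interpolation=cv2.INTER_CUBIC)); st()
print(to([.565,-.186,.226],np.radians(96.8)))
```

```text
t 9.25 P [ 0.5728 -0.1619  0.2844] jaw 96.81 x [-1.4e-03  8.0e-04 -1.0e+00] F [ 0.16 -0.09  0.86] M [-0.031 -0.082  0.01 ] w 0.0852 q [-0.392  0.395  1.641  0.     1.108 -2.082]
t 9.4 P [ 0.5735 -0.1622  0.2864] jaw 96.82 x [ 0.0027 -0.001  -1.    ] F [0.14 0.31 0.59] M [-0.031 -0.001 -0.033] w 0.0856 q [-0.392  0.393  1.638  0.     1.108 -2.082]
{'dp(tool)': array([ 0.0604, -0.0226, -0.0114]), 'turn': array([0.02, 0.15, 0.07]), 'dp after turn': array([ 0.0604, -0.0227, -0.0113])}
```

View pics/w7.png

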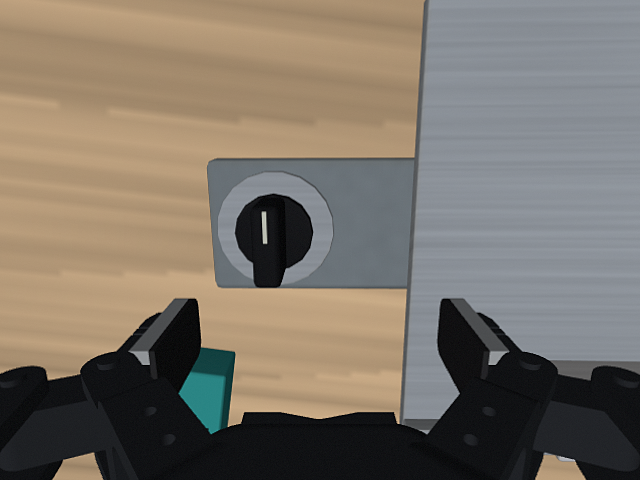

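View pics/c7.png

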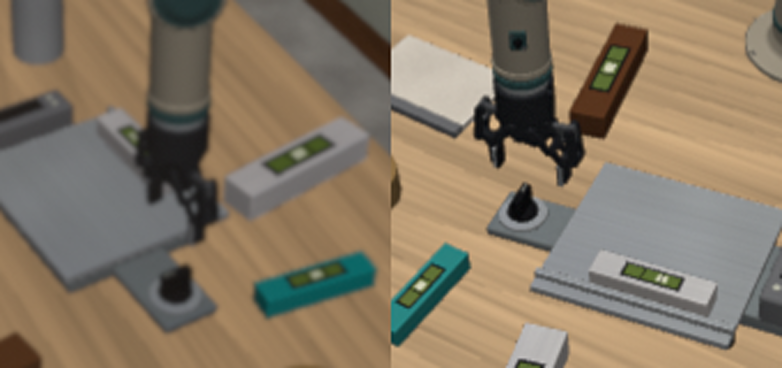

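Run:
```python
from h import *
im=cv2.imread('pics/w7.png')
cv2.imwrite('pics/w7k.png',cv2.convertScaleAbs(cv2.resize(im[160:295,210:345],None,fx=4.4,fy=4.4,interpolation=cv2.INTER_CUBIC),alpha=2.2,beta=0))
im=cv2.imread('pics/w6.png')
cv2.imwrite('pics/w6k2.png',cv2.convertScaleAbs(cv2.resize(im[90:180,115:205],None,fx=6,fy=6,interpolation=cv2.INTER_CUBIC),alpha=2.5,beta=0))
```

```text
(no output)
```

View pics/w7k.png

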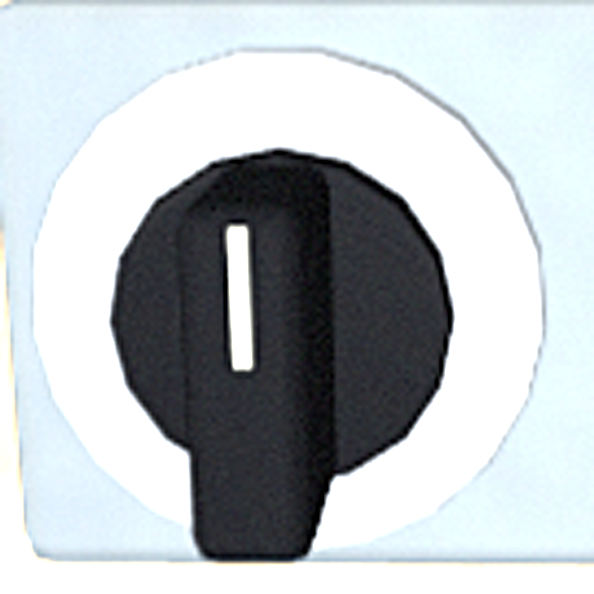

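View pics/w6k2.png

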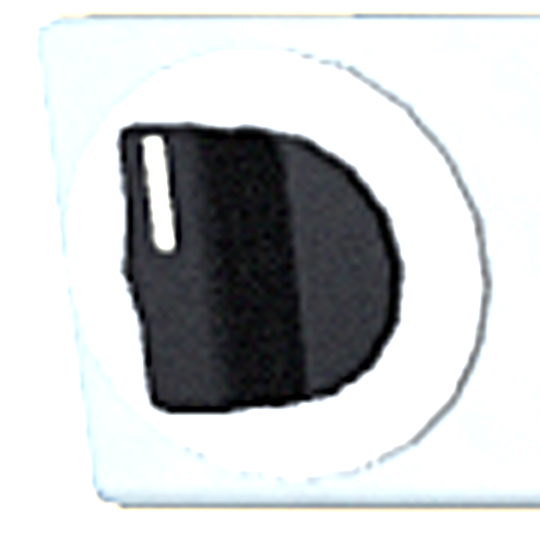

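Run:
```python
from h import *
a=cal('w6');b=cal('w7')
def tri(c1,p,c2,q):
    o1,d1=ray(c1,p);o2,d2=ray(c2,q)
    t=np.linalg.lstsq(np.c_[d1,-d2],o2-o1,rcond=None)[0]; x1=o1+d1*t[0];x2=o2+d2*t[1]; return ((x1+x2)/2).round(4),np.linalg.norm(x1-x2).round(4)
A=tri(a,(140.3,113.3),b,(264.1,211.8));B=tri(a,(142.5,130.8),b,(265.2,243.6)); print(A,B)
k=lambda u,v:(210+u/4.4,160+v/4.4)
for z in (.036,.04,.044):
  l=atz(b,k(110,318),z);r=atz(b,k(452,318),z); print(z,l,r,r[1]-l[1], 'ctr',(l+r)/2)
  print(atz(b,k(282,150),z))
for z in (.066,.07,.074): print(z,[atz(b,k(*p),z).round(4) for p in [(205,557),(302,557),(190,210),(300,200)]])
```

```text
(array([ 0.5469, -0.1906,  0.0699]), np.float64(0.0002)) (array([ 0.5617, -0.1884,  0.0711]), np.float64(0.0005))
0.036 [ 0.56778003 -0.20974014  0.036     ] [ 0.56263104 -0.16617944  0.036     ] 0.04356069757511688 ctr [ 0.56520554 -0.18795979  0.036     ]
[ 0.54358911 -0.18975733  0.036     ]
0.04 [ 0.56666849 -0.20899976  0.04      ] [ 0.56161422 -0.16624037  0.04      ] 0.042759386295688845 ctr [ 0.56414136 -0.18762006  0.04      ]
[ 0.54292257 -0.18938454  0.04      ]
0.044 [ 0.56555696 -0.20825937  0.044     ] [ 0.5605974 -0.1663013  0.044    ] 0.04195807501626081 ctr [ 0.56307718 -0.18728033  0.044     ]
[ 0.54225603 -0.18901174  0.044     ]
0.066 [array([ 0.5865, -0.1916,  0.066 ]), array([ 0.5852, -0.1805,  0.066 ]), array([ 0.5463, -0.1963,  0.066 ]), array([ 0.5438, -0.1845,  0.066 ])]
0.07 [array([ 0.5848, -0.1911,  0.07  ]), array([ 0.5835, -0.1803,  0.07  ]), array([ 0.5455, -0.1957,  0.07  ]), array([ 0.543 , -0.1842,  0.07  ])]
0.074 [array([ 0.5831, -0.1906,  0.074 ]), array([ 0.5818, -0.18  ,  0.074 ]), array([ 0.5446, -0.1952,  0.074 ]), array([ 0.5422, -0.1839,  0.074 ])]
```

Run:
```python
from h import *
st();print(to([.565,-.1875,.22],np.radians(96.8)))
```

```text
t 9.4 P [ 0.5735 -0.1622  0.2864] jaw 96.82 x [ 0.0027 -0.001  -1.    ] F [0.14 0.31 0.59] M [-0.031 -0.001 -0.033] w 0.0856 q [-0.392  0.393  1.638  0.     1.108 -2.082]
{'dp(tool)': array([ 0.0664, -0.0241, -0.0116]), 'turn': array([0.02, 0.15, 0.07]), 'dp after turn': array([ 0.0664, -0.0242, -0.0115])}
```

>>> arm_command:
  targets:
    - {"dp": [0,-0.012,-0.006],"turn": [0,0,0],"grip": 1}
    - {"dp": [0,-0.012,-0.006],"turn": [0,0,0],"grip": 1}
    - {"dp": [0.02,0,0],"turn": [0,0,0],"grip": 1}
    - {"dp": [0,0,0],"turn": [0,0,0],"grip": 1}
    - {"dp": [0,0,0],"turn": [0,0,0],"grip": 1}

```text
clock: 9.9
position: [0.5635, -0.1883, 0.265]
ee_rot: [0.706, -0.041, 0.706, 0.042]
contact_force: [0.3, -0.3, 0.3]
width: 0.0852
```

Run:
```python
from h import *
st();print(to([.565,-.1875,.22],np.radians(96.8)))
```

```text
t 9.9 P [ 0.5635 -0.1883  0.265 ] jaw 96.74 x [-6.e-04  3.e-04 -1.e+00] F [ 0.26 -0.27  0.27] M [-0.019  0.005  0.006] w 0.0852 q [-0.44   0.411  1.668 -0.     1.063 -2.128]
{'dp(tool)': array([0.045 , 0.0006, 0.0016]), 'turn': array([-0.06, -0.03, -0.02]), 'dp after turn': array([0.045 , 0.0006, 0.0016])}
```

>>> arm_command:
  targets:
    - {"dp": [0.02,0.0005,0.0015],"turn": [0,0,0],"grip": 1}
    - {"dp": [0.015,0,0],"turn": [0,0,0],"grip": 1}
    - {"dp": [0.01,0,0],"turn": [0,0,0],"grip": 1}
    - {"dp": [0,0,0],"turn": [0,0,0],"grip": 1}
    - {"dp": [0,0,0],"turn": [0,0,0],"grip": 1}

```text
clock: 10.4
position: [0.5656, -0.1871, 0.2205]
ee_rot: [0.706, -0.042, 0.706, 0.042]
contact_force: [-0.4, 0.3, -0.3]
width: 0.0851
```

>>> arm_command:
  targets:
    - {"dp": [0,0,0],"turn": [0,0,0],"grip": -0.5}
    - {"dp": [0,0,0],"turn": [0,0,0],"grip": -0.5}
    - {"dp": [0,0,0],"turn": [0,0,0],"grip": -1}
    - {"dp": [0,0,0],"turn": [0,0,0],"grip": -1}
    - {"dp": [0,0,0],"turn": [0,0,0],"grip": -1}
    - {"dp": [0,0,0],"turn": [0,0,0],"grip": -1}
    - {"dp": [0,0,0],"turn": [0,0,0],"grip": -1}
  grip_force: 25

```text
clock: 11.1
position: [0.5655, -0.1877, 0.2204]
ee_rot: [0.706, -0.043, 0.706, 0.041]
contact_force: [-0.2, -4.7, 1.9]
width: 0.0135
```

Run:
```python
from h import *
st(); snap('wrist','w8'); st()
```

```text
t 11.1 P [ 0.5655 -0.1877  0.2204] jaw 96.8 x [ 0.0011 -0.0018 -1.    ] F [-0.24 -4.74  1.93] M [-0.426  0.093  0.08 ] w 0.0135 q [-4.370e-01  4.600e-01  1.716e+00 -1.000e-03  9.630e-01 -2.126e+00]
t 11.15 P [ 0.5656 -0.1877  0.2204] jaw 96.8 x [ 0.0012 -0.0019 -1.    ] F [ 0.05 -4.87  2.4 ] M [-0.494  0.109  0.076] w 0.0132 q [-4.370e-01  4.600e-01  1.716e+00 -1.000e-03  9.630e-01 -2.126e+00]
```

View pics/w8.png

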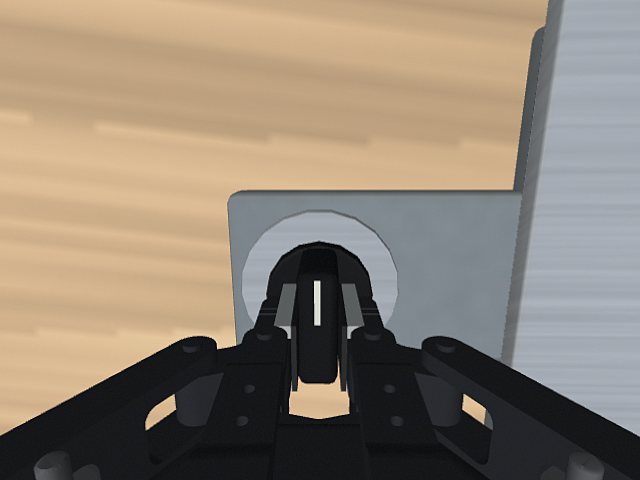

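>>> arm_command:
  targets:
    - {"dp": [-0.0003,0,0],"turn": [5,0,0],"grip": -1}
    - {"dp": [-0.0004,0,0],"turn": [5,0,0],"grip": -1}
    - {"dp": [-0.0003,0,0],"turn": [5,0,0],"grip": -1}
    - {"dp": [-0.0004,0,0],"turn": [5,0,0],"grip": -1}
    - {"dp": [-0.0003,0,0],"turn": [5,0,0],"grip": -1}
    - {"dp": [-0.0004,0,0],"turn": [5,0,0],"grip": -1}
    - {"dp": [-0.0003,0,0],"turn": [5,0,0],"grip": -1}
    - {"dp": [-0.0004,0,0],"turn": [5,0,0],"grip": -1}

```text
clock: 11.95
position: [0.5655, -0.1878, 0.2232]
ee_rot: [0.678, 0.202, 0.677, -0.204]
contact_force: [-1.2, -6.2, 2.4]
width: 0.013
```

Run:
```python
from h import *
st()
```

```text
t 11.95 P [ 0.5655 -0.1878  0.2232] jaw 56.62 x [ 0.001  -0.0023 -1.    ] F [-1.16 -6.2   2.36] M [-0.691  0.146  0.099] w 0.013 q [-0.437  0.457  1.713 -0.002  0.969 -1.424]
```

>>> arm_command:
  targets:
    - {"dp": [-0.0003,0,0],"turn": [5,0,0],"grip": -1}
    - {"dp": [-0.0004,0,0],"turn": [5,0,0],"grip": -1}
    - {"dp": [-0.0003,0,0],"turn": [5,0,0],"grip": -1}
    - {"dp": [-0.0004,0,0],"turn": [5,0,0],"grip": -1}
    - {"dp": [-0.0003,0,0],"turn": [5,0,0],"grip": -1}
    - {"dp": [-0.0004,0,0],"turn": [5,0,0],"grip": -1}
    - {"dp": [-0.0003,0,0],"turn": [5,0,0],"grip": -1}
    - {"dp": [-0.0004,0,0],"turn": [6,0,0],"grip": -1}

```text
clock: 12.75
position: [0.5653, -0.1877, 0.226]
ee_rot: [0.564, 0.427, 0.563, -0.428]
contact_force: [-0.9, -5.0, 2.9]
width: 0.0134
```

>>> arm_command:
  targets:
    - {"dp": [0,0,0],"turn": [3,0,0],"grip": -1}
    - {"dp": [0,0,0],"turn": [2,0,0],"grip": -1}
    - {"dp": [0,0,0],"turn": [0,0,0],"grip": -1}
    - {"dp": [0,0,0],"turn": [0,0,0],"grip": -1}
    - {"dp": [0,0,0],"turn": [0,0,0],"grip": -1}
    - {"dp": [0,0,0],"turn": [0,0,0],"grip": -1}
    - {"dp": [0,0,0],"turn": [0,0,0],"grip": -1}
    - {"dp": [0,0,0],"turn": [0,0,0],"grip": -1}

```text
clock: 13.55
position: [0.5655, -0.1877, 0.2263]
ee_rot: [0.546, 0.45, 0.544, -0.451]
contact_force: [-1.5, -5.1, 5.6]
width: 0.0135
```

Run:
```python
from h import *
st(); snap('scene','s9'); snap('wrist','w9'); snap('side','d9'); im=cv2.imread('pics/s9.png')
cv2.imwrite('pics/s9c.png',cv2.resize(im[225:315,270:390],None,fx=6,fy=6,interpolation=cv2.INTER_CUBIC))
```

```text
t 13.55 P [ 0.5655 -0.1877  0.2263] jaw 10.84 x [ 0.0011 -0.0022 -1.    ] F [-1.47 -5.07  5.61] M [-0.929  0.413 -0.021] w 0.0135 q [-0.437  0.454  1.71  -0.002  0.976 -0.625]
```

View pics/s9c.png

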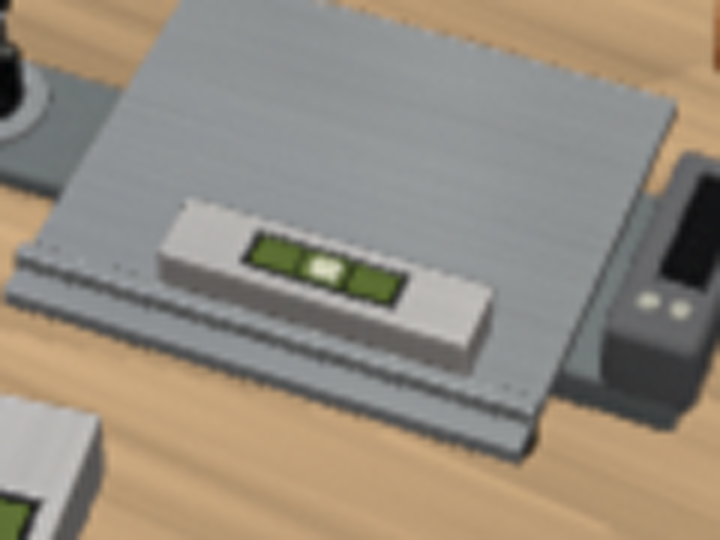

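View pics/w9.png

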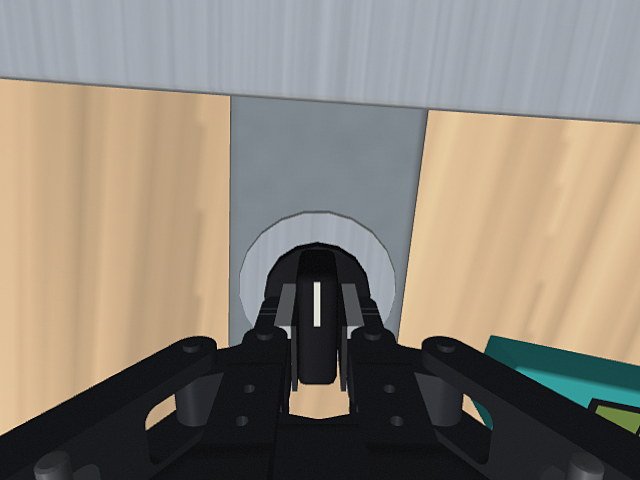

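>>> arm_command:
  targets:
    - {"dp": [0,0,0],"turn": [0,0,0],"grip": 0}
    - {"dp": [0,0,0],"turn": [0,0,0],"grip": 0.3}
    - {"dp": [0,0,0],"turn": [0,0,0],"grip": 0.5}
    - {"dp": [0,0,0],"turn": [0,0,0],"grip": 0.5}
    - {"dp": [-0.03,0,0],"turn": [0,0,0],"grip": 0.5}
    - {"dp": [-0.04,0,0],"turn": [0,0,0],"grip": 1}
    - {"dp": [-0.04,0,0],"turn": [-7,0,0],"grip": 1}
    - {"dp": [-0.04,0,0],"turn": [-8,0,0],"grip": 1}

```text
clock: 14.5
position: [0.5651, -0.1865, 0.3768]
ee_rot: [0.6, 0.374, 0.6, -0.374]
contact_force: [0.7, 0.2, 0.4]
width: 0.0854
```

>>> arm_command:
  targets:
    - {"dp": [-0.03,0,0],"turn": [-8,0,0],"grip": 1}
    - {"dp": [-0.03,0,0],"turn": [-8,0,0],"grip": 1}
    - {"dp": [-0.03,0,0],"turn": [-8,0,0],"grip": 1}
    - {"dp": [0,0,0],"turn": [-8,0,0],"grip": 1}
    - {"dp": [0,0,0],"turn": [-8,0,0],"grip": 1}
    - {"dp": [0,0,0],"turn": [-8,0,0],"grip": 1}
    - {"dp": [0,0,0],"turn": [-8,0,0],"grip": 1}
    - {"dp": [0,0,0],"turn": [-8,0,0],"grip": 1}

```text
clock: 15.3
position: [0.5652, -0.1866, 0.4652]
ee_rot: [0.707, -0.001, 0.707, 0.001]
contact_force: [0.2, 0.4, -0.4]
width: 0.0854
```

Run:
```python
from h import *
st();print(to([.615,.03,.463],np.radians(96.8)))
```

```text
t 15.3 P [ 0.5652 -0.1866  0.4652] jaw 90.13 x [-5.e-04  8.e-04 -1.e+00] F [ 0.19  0.42 -0.35] M [0.026 0.005 0.007] w 0.0854 q [-4.360e-01  2.810e-01  1.350e+00  1.000e-03  1.512e+00 -2.009e+00]
{'dp(tool)': array([0.0024, 0.2165, 0.0503]), 'turn': array([-6.67, -0.03, -0.05]), 'dp after turn': array([0.0022, 0.2092, 0.0751])}
```

>>> arm_command:
  targets:
    - {"dp": [0,0,0],"turn": [-6.7,0,0],"grip": 1}
    - {"dp": [0,0.03,0.01],"turn": [0,0,0],"grip": 1}
    - {"dp": [0,0.04,0.015],"turn": [0,0,0],"grip": 1}
    - {"dp": [0,0.045,0.015],"turn": [0,0,0],"grip": 1}
    - {"dp": [0,0.045,0.015],"turn": [0,0,0],"grip": 1}
    - {"dp": [0,0.03,0.012],"turn": [0,0,0],"grip": 1}
    - {"dp": [0,0.02,0.008],"turn": [0,0,0],"grip": 1}
    - {"dp": [0,0,0],"turn": [0,0,0],"grip": 1}

```text
clock: 16.1
position: [0.6164, 0.0333, 0.465]
ee_rot: [0.706, -0.041, 0.706, 0.042]
contact_force: [-0.1, -0.2, -0.0]
width: 0.0855
```

>>> arm_command:
  targets:
    - {"dp": [0,0,0],"turn": [0,0,0],"grip": 1}
    - {"dp": [0,0,0],"turn": [0,0,0],"grip": 1}

```text
clock: 16.3
position: [0.6159, 0.0294, 0.4654]
ee_rot: [0.706, -0.04, 0.706, 0.04]
contact_force: [-0.1, -0.3, 0.1]
width: 0.0851
```

Run:
```python
from h import *
st(); snap('wrist','w10')
```

```text
t 16.3 P [0.6159 0.0294 0.4654] jaw 96.44 x [-6.e-04 -5.e-04 -1.e+00] F [-0.11 -0.27  0.12] M [ 0.024  0.005 -0.016] w 0.0851 q [-6.500e-02  3.140e-01  1.301e+00 -1.000e-03  1.527e+00 -1.748e+00]
```

View pics/w10.png

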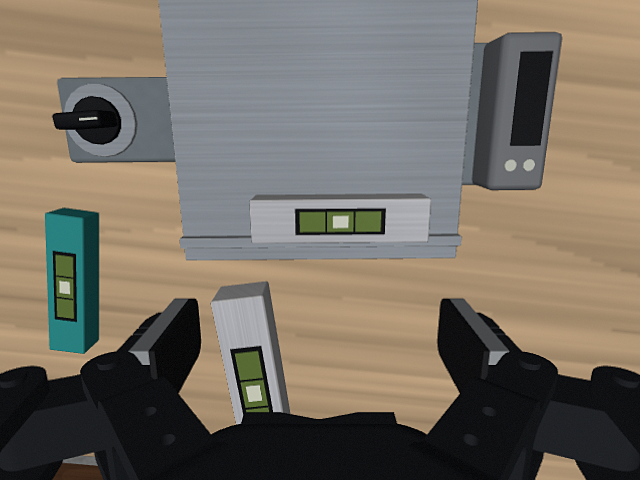

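Run:
```python
from h import *
im=cv2.imread('pics/w10.png')
cv2.imwrite('pics/w10p.png',cv2.resize(im[180:265,240:440],None,fx=4,fy=4,interpolation=cv2.INTER_CUBIC))
```

```text
(no output)
```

View pics/w10p.png

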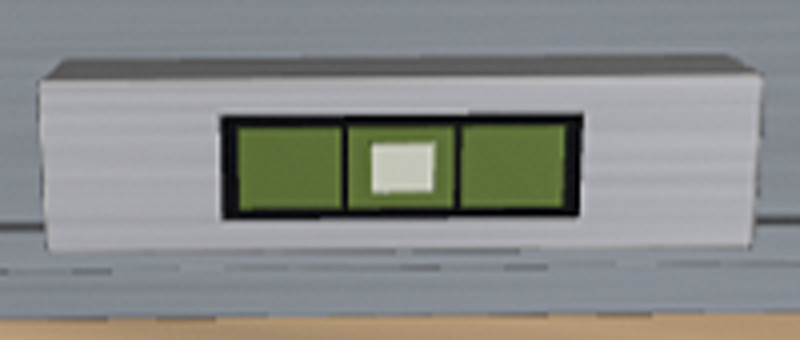

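Run:
```python
from h import *
c=cal('w10'); f=lambda u,v:(240+u/4,180+v/4)
for zl in (.085,.088):
  L=np.array([atz(c,f(*p),zl)[:2] for p in [(39,80),(763,77),(752,246),(46,250)]])
  print(L.mean(0).round(4),[np.linalg.norm(L[(i+1)%4]-L[i]).round(4) for i in range(4)])
  d=L[1]-L[0]; print(np.degrees(np.arctan2(d[1],d[0])))
m=L.mean(0)
print(to([m[0],m[1],.275],np.radians(96.8)))
```

```text
[0.6265 0.0497] [np.float64(0.1606), np.float64(0.0389), np.float64(0.1611), np.float64(0.0392)]
96.61687842391937
[0.6258 0.0495] [np.float64(0.1592), np.float64(0.0386), np.float64(0.1598), np.float64(0.0389)]
96.6168784239194
{'dp(tool)': array([0.1905, 0.0192, 0.0122]), 'turn': array([-0.39, -0.02,  0.02]), 'dp after turn': array([0.1905, 0.019 , 0.0123])}
```

>>> arm_command:
  targets:
    - {"dp": [0.02,0.01,0.006],"turn": [-0.4,0,0],"grip": 1}
    - {"dp": [0.04,0.009,0.006],"turn": [0,0,0],"grip": 1}
    - {"dp": [0.04,0,0],"turn": [0,0,0],"grip": 1}
    - {"dp": [0.04,0,0],"turn": [0,0,0],"grip": 1}
    - {"dp": [0.03,0,0],"turn": [0,0,0],"grip": 1}
    - {"dp": [0.02,0,0],"turn": [0,0,0],"grip": 1}
    - {"dp": [0,0,0],"turn": [0,0,0],"grip": 1}
    - {"dp": [0,0,0],"turn": [0,0,0],"grip": 1}

```text
clock: 17.15
position: [0.626, 0.0496, 0.276]
ee_rot: [0.706, -0.042, 0.706, 0.042]
contact_force: [-0.4, -0.2, 0.5]
width: 0.0858
```

Run:
```python
from h import *
st();print(to([.626,.0495,.256],np.radians(96.8)))
```

```text
t 17.15 P [0.626  0.0496 0.276 ] jaw 96.81 x [ 3.e-04 -0.e+00 -1.e+00] F [-0.43 -0.22  0.5 ] M [-0.006 -0.003  0.024] w 0.0858 q [-0.032  0.446  1.576 -0.     1.119 -1.721]
{'dp(tool)': array([ 0.02  , -0.0001, -0.0001]), 'turn': array([0.01, 0.02, 0.  ]), 'dp after turn': array([ 0.02  , -0.0001, -0.0001])}
```

>>> arm_command:
  targets:
    - {"dp": [0.012,0,0],"turn": [0,0,0],"grip": 1}
    - {"dp": [0.006,0,0],"turn": [0,0,0],"grip": 1}
    - {"dp": [0.003,0,0],"turn": [0,0,0],"grip": 1}
    - {"dp": [0,0,0],"turn": [0,0,0],"grip": 1}

```text
clock: 17.55
position: [0.6256, 0.0505, 0.2542]
ee_rot: [0.706, -0.042, 0.706, 0.043]
contact_force: [-0.0, 0.0, -0.3]
width: 0.0854
```

>>> arm_command:
  targets:
    - {"dp": [0.002,0,0],"turn": [0,0,0],"grip": 1}
    - {"dp": [0.002,0,0],"turn": [0,0,0],"grip": 1}
    - {"dp": [0,0,0],"turn": [0,0,0],"grip": 1}

```text
clock: 17.85
position: [0.6258, 0.0506, 0.2505]
ee_rot: [0.706, -0.042, 0.706, 0.042]
contact_force: [-0.2, 0.4, -0.6]
width: 0.0853
```

>>> arm_command:
  targets:
    - {"dp": [0.002,0,0],"turn": [0,0,0],"grip": 1}
    - {"dp": [0.001,0,0],"turn": [0,0,0],"grip": 1}
    - {"dp": [0,0,0],"turn": [0,0,0],"grip": 1}

```text
clock: 18.15
position: [0.6259, 0.0506, 0.2484]
ee_rot: [0.706, -0.042, 0.706, 0.043]
contact_force: [-2.9, -0.5, 5.2]
width: 0.0854
```

>>> arm_command:
  targets:
    - {"dp": [0.001,0,0],"turn": [0,0,0],"grip": 1}
    - {"dp": [0.001,0,0],"turn": [0,0,0],"grip": 1}
    - {"dp": [0,0,0],"turn": [0,0,0],"grip": 1}
    - {"dp": [0,0,0],"turn": [0,0,0],"grip": 1}

```text
clock: 18.55
position: [0.6259, 0.0506, 0.2472]
ee_rot: [0.706, -0.042, 0.705, 0.043]
contact_force: [-2.8, -0.5, 8.8]
width: 0.0855
```

Run:
```python
from h import *
st(); snap('scene','s11'); snap('side','d11'); snap('wrist','w11'); st()
a=cv2.imread('pics/d11.png')[150:290,270:410];b=cv2.imread('pics/s11.png')[190:330,270:410]
cv2.imwrite('pics/c11.png',cv2.resize(np.hstack([a,b]),None,fx=2.8,fy=2.8,interpolation=cv2.INTER_CUBIC))
```

```text
t 18.55 P [0.6259 0.0506 0.2472] jaw 96.9 x [ 1.5e-03  2.0e-04 -1.0e+00] F [-2.81 -0.53  8.85] M [0.173 0.444 0.106] w 0.0855 q [-0.03   0.472  1.611  0.     1.056 -1.721]
t 18.7 P [0.6258 0.0506 0.2472] jaw 96.89 x [ 1.5e-03  2.0e-04 -1.0e+00] F [-2.16 -0.28  9.67] M [0.184 0.425 0.102] w 0.0855 q [-0.03   0.472  1.611  0.     1.056 -1.721]
```

View pics/c11.png

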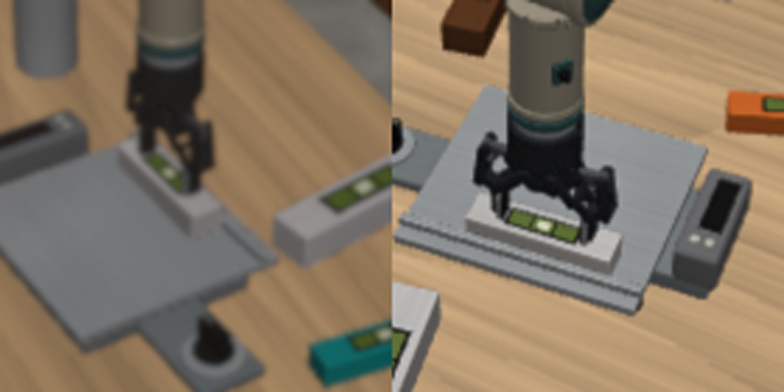

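View pics/w11.png

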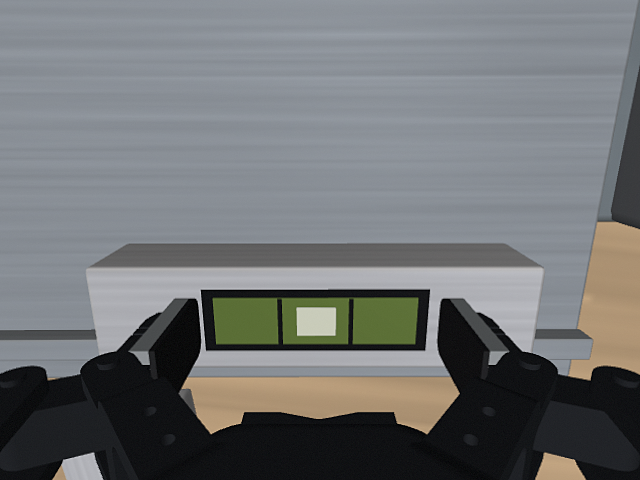

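>>> arm_command:
  targets:
    - {"dp": [0,0,0],"turn": [0,0,0],"grip": 1}
    - {"dp": [0,0,0],"turn": [0,0,0],"grip": 1}
    - {"dp": [0,0,0],"turn": [0,0,0],"grip": 1}
    - {"dp": [0,0,0],"turn": [0,0,0],"grip": 1}
    - {"dp": [0,0,0],"turn": [0,0,0],"grip": 1}
    - {"dp": [0,0,0],"turn": [0,0,0],"grip": 1}
    - {"dp": [0,0,0],"turn": [0,0,0],"grip": 1}
    - {"dp": [0,0,0],"turn": [0,0,0],"grip": 1}

```text
clock: 19.5
position: [0.6259, 0.0506, 0.2472]
ee_rot: [0.706, -0.043, 0.705, 0.043]
contact_force: [-1.9, 0.9, 9.1]
width: 0.0853
```

Run:
```python
from h import *
st(); snap('wrist','w12'); c=cal('w12'); im=cv2.imread('pics/w12.png'); d=im.astype(int)-cv2.imread('pics/w11.png'); print(abs(d).mean(),abs(d[240:380,90:550]).max()); st()
```

```text
t 19.5 P [0.6259 0.0506 0.2472] jaw 96.9 x [ 1.6e-03  2.0e-04 -1.0e+00] F [-1.86  0.92  9.11] M [0.165 0.378 0.075] w 0.0853 q [-0.03   0.472  1.611  0.     1.056 -1.721]
1.023310546875 35
t 19.55 P [0.6259 0.0506 0.2472] jaw 96.9 x [ 1.6e-03  2.0e-04 -1.0e+00] F [-1.29 -0.18  8.89] M [0.167 0.412 0.074] w 0.0854 q [-0.03   0.472  1.611  0.     1.056 -1.721]
```

Stable at about 9 N, and nothing has moved. I'm handing in.

Run:
```python
from h import *
print(manip.sign_off()); st()
```

```text
the job is handed in; nothing more can be done
None
the job is handed in; nothing more can be done
```

The scale is levelled and I handed the job in at about 19.6 s, still pressing the spirit level with the bubble centred. Sign-off reports no verdict.

- **Level at the lip:** I slid it across the pan with the two open fingers. In the picture afterwards its origin lay about 20 mm from the lip, within about 0.4° of parallel and 17 mm along the lip from its middle.
- **Knob:** I turned it about 86° clockwise and let go. The bubble, 12.7 mm off before, then stood about 0.3 mm from the middle.
- **Pressing:** The two fingers press on bare metal either side of the vial. The last readings were steady at about 9 N down, with 1–3 N sideways. The bubble was still mid-way between the lines, and no finger was seen on the pan or knob.

Two checks were indirect. I did not measure how far the pan was pushed down: 9 N on its 3000 N/m spring plus the level's weight works out at about 4.5 mm. I also did not measure the carton, tape, pad and flask again, but the arm never went near them. No check failed.

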